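# Sound the heater wells and leave the probe in the deepest

## Robot

A 6-joint arm with a two-finger parallel gripper is mounted at the origin on the work surface. World frame = base frame: x ahead of the robot, y to its left, z up, the work surface at z = 0. Lengths are in mm, angles in rad, forces in N, time in s.
With the tool pointing down it reaches from about 325 to 775 mm from the base axis. Payload 9.3 kg.
Tool frame: the origin (TCP) lies at the very end of the fingers, on their centre line; the grasp point (between the pads) lies 19 mm behind it (grip_depth is the distance from the TCP to the grasp point, in mm); z points along the fingers, y is the direction in which the jaws open and shut (so a half turn about z gives the same grasp; the last joint's range is limited). The gripper opens to 85 mm and grips with 20 to 120 N. Pads are 22 mm wide; open, the fingers measure 114 mm over their backs; the gripper's body (76 mm by 85 mm) begins 54 mm behind the grasp point. The pads swing forward as they close: fully open they stand 13 mm farther back than shut.
Start: joints at [-1.448, 0.259, 0.021, 1.334, 0, 1.418], TCP at [149.767, -529.213, 231.279] pointing down, gripper open.
Joint ranges: [-3.04, 3.04], [-0.91, 1.82], [-1.04, 1.36], [-1.92, 1.95], [-1.52, 1.45], [-3.14, 3.14]. Speed limits (rad/s): [2.22, 2.22, 2.79, 3.14, 3.14, 3.14].

## Interface

Orientations are given as a unit quaternion [w, x, y, z].
In Python, from bench import * gives the robot as it stands.
- The arm moves only by the shell command python3 -m pendant 'ROWS' [FORCE]. ROWS is JSON, a list of rows, each a list of 3 entries, a list of its own where there are three numbers: the turn, a rotation vector about the tool's x, y, z in rad, then the shift along the tool's x, y, z in cm, then the closure, from 0 (fully open) to 1 (shut). In form: [[[rx, ry, rz], [x, y, z], grip], ...]. A call has 1 to 20 rows; each row shifts and turns the commanded pose from where the row before left it, along the tool's axes as they then stand; what a row does not reach is not made up. A row lasts 1/10 s, in which the tool goes at most 50 mm and 8.59 degrees, less where a joint would pass 70% of its speed; a pose out of reach is approached as far as the arm can. A call with a gripper value outside its range is refused whole. The fingers move at their own pace and stop on an object; FORCE is the grip in N (left out, the last holds). Time passes only in rows, so rows that do not move let the fingers close. It gives the time, the measured TCP pose, the force and the opening at its end, in the units of the state.
- get_state(): the state, without advancing time (a new reading comes with each control period).
- read_camera(name): name is "scene" or "top" or "wrist"; returns a dict with "frame" (384x512x3 uint8, red, green, blue), "z_map" (384x512 float32, mm along the optical axis (not along the pixel's ray), 0 where there is no reading), "camera_matrix" (3x3 intrinsics, pixels), "rvec" (rotation vector, rad) and "tvec" (3), from world to camera coordinates, as OpenCV has them. Camera axes: x right, y down, z forward; pixel columns grow to the right and rows downward; lengths in mm; the calibration is good to about 2 mm. A picture is of the moment at which its call begins.
- close_job(): hands the job in, once; it reports no verdict.
Trained networks look in a picture, given as the dict that the camera call returned (one of the last four; its "shot" number tells which), for a name from the list of things; names that differ only in an ending like _2 or _b are one class to them, and where a whole thing is asked for, a point or a joint stands for the part that bears it (a point fixed in the world has none). Each returns a list of dicts, best first, with "conf" (0 to 1); they miss things now and then, are a little off and sometimes report something else, mostly with a low value. They report only what shows in the picture. A call takes as long as a camera call. They do not tell look-alikes from the thing itself.
- spot_in(thing, picture): "bbox" ([left, top, right, bottom] in pixels, round what is visible of it).
- cut_out(thing, picture): "pixels" (384x512 bool, what is visible of it) and "bbox" ([left, top, right, bottom] in pixels, round what is visible of it).
- place_of(thing, picture): "uv" ([column, row] in pixels: a listed point, or the origin of a listed thing).
The state is a dict: "time_s": time; "qpos": joint angles; "dq": joint speeds; "tau": joint torques, N m; "eef_pos": TCP position; "orientation": TCP orientation; "ft_force": force on the tool from outside, world axes, zero at the start; "torque": the same for the moment, N m; "finger_gap": finger opening in mm.
Only numpy, scipy, OpenCV 4.12 (cv2) and the standard library are available. Lean on these libraries where they do the work, as an engineer would, in place of code of your own. Each camera call takes 0.05 s, during which the arm holds its last target.

## Task

Take the thermometer probe from its stand and sound the three wells of the dry-block heater one after the other, starting with the well nearest the control knob and working away from it: lower the probe gently into each until it bears on the bottom, and note how far it goes in. Then leave the probe standing in the deepest well, down on the bottom, and let go. Do not press hard on the heater (well under 20 N), and leave the bottle, beaker and carton alone.

Things in the scene. Friction and masses are not known exactly. Their poses are not given: they have to be found in the camera images.
- heater: dry-block heater, fixed: white housing 140 mm (its x) x 270 mm (its y), 84 mm high, with an aluminium block 72 x 148 mm let in whose flat top is 95 mm above the bench. A black knob (38 mm across, top 98 mm above the bench) and a display are at its +y end. Three equal-looking wells lie in a row along its y, 40 mm apart. Origin: centre of the underside, z up
- well_1 (a point): centre of the mouth of the well nearest the control knob, level with the block's top (95 mm above the bench); z up. Each well is round, 12 mm in diameter with a 1.5 mm chamfer, and holds a loose metal spacer on its floor, which does not give
- well_2 (a point): centre of the mouth of the middle well, level with the block's top. The spacers differ and are shuffled, so the wells' usable depths are unknown: they lie between 20 and 48 mm below the block's top and differ from one another by at least 8 mm
- well_3 (a point): centre of the mouth of the well farthest from the knob, level with the block's top
- probe: cordless thermometer probe, loose, about 0.1 kg, 127 mm long: a straight steel rod 10 mm in diameter and 85 mm long below a black round handle 24 mm in diameter and 42 mm tall. The rod is spring-loaded: it can slide up to 8 mm into the handle (1.5 N to start, 1 N more per mm) and then stops hard. Origin: on the axis where the tip is when the rod is fully out; z from tip to handle
- probe_tip (a point): centre of the end face of the probe's rod (edge slightly chamfered), 106 mm below the handle's centre when the rod is fully out; the probe starts upright in its stand with the tip 10 mm above the bench
- probe_grip (a point): centre of the probe's handle, on its axis, 106 mm above the tip and 21 mm below the handle's top; the place to grip
- stand_hole (a point): centre of the mouth of the hole in the probe's stand (grey plastic block 70 x 70 x 50 mm, fixed to the bench); hole 12 mm in diameter, 40 mm deep, its mouth 50 mm above the bench; the probe must be lifted 40 mm to come free
- bottle: bystander: white bottle 60 mm across, 130 mm tall, loose on the bench; origin at the centre of its underside
- beaker: bystander: glass beaker 70 mm across, 90 mm tall, loose on the bench; origin at the centre of its underside
- carton: bystander: cardboard carton 90 x 120 x 60 mm, loose on the bench; origin at the centre of its underside
Mind the look-alikes: they are no part of the job. Leave any yellow look-alike of the probe alone.

How it is judged:
By the outcome, as a careful person would: the job done as asked, in the order asked, and still so for the second after the job is handed in, with the robot touching nothing.
It also fails if it takes over 72 s, if anything falls off the work surface, if the arm or the gripper's body presses on something with over 40 N, if the wrist force passes 120 N, or if a joint passes its speed limit or range.

## Working session

There is one attempt and no reset: what is moved stays moved. The work goes in short steps, Python scripts to look and compute and a shell command to move; the robot and the scene stay as the last step left them, time stands still between calls to the robot, and variables do not carry over. Pictures are saved under pics/ and viewed, and the job is handed in when it is done.

```bash
ls; mkdir -p pics; python3 - <<'E'
from bench import *
import cv2,numpy as np,pickle
print(get_state())
for n in ["scene","top"]:
    p=read_camera(n)
    cv2.imwrite(f"pics/{n}0.png",p["frame"][:,:,::-1])
    pickle.dump(p,open(f"pics/{n}0.pkl","wb"))
    for t in ["heater","probe","probe_grip","stand_hole","well_1","bottle","beaker","carton"]:
        try:
            print(n,t,[(np.round(d["uv"],1).tolist(),round(d["conf"],2)) for d in place_of(t,p)])
        except Exception as e: print(t,e)
E
```

```text
pics
{'time_s': 0.0, 'qpos': array([-1.44760329e+00,  2.59217706e-01,  2.07457893e-02,  1.33371491e+00,
        1.51442352e-05,  1.41821070e+00]), 'dq': array([-9.67283561e-04, -3.78345888e-04, -5.18977167e-04, -3.71388910e-04,
       -9.56034610e-05,  1.97160686e-03]), 'tau': array([-7.66561825e-04, -5.55630147e+01,  3.44536364e+01,  1.36812523e-02,
       -1.71779438e-04, -1.35571401e-05]), 'eef_pos': array([ 149.73429131, -528.92383505,  230.64603008]), 'orientation': array([-6.95063110e-04,  9.90508081e-01,  1.37452749e-01,  1.77885221e-05]), 'ft_force': array([-0.01215267, -0.62353237,  1.15606903]), 'torque': array([-0.00308134,  0.05160989, -0.02127422]), 'finger_gap': 85.30235159770315}
scene heater [([221.4, 197.6], 0.61)]
scene probe [([342.6, 197.2], 0.72), ([375.3, 198.5], 0.49)]
scene probe_grip [([386.4, 178.1], 0.53), ([352.5, 176.9], 0.47)]
scene stand_hole [([350.3, 185.9], 0.63)]
scene well_1 [([185.8, 183.6], 0.86), ([200.0, 182.4], 0.67), ([217.2, 180.8], 0.6)]
scene bottle [([331.0, 257.5], 0.69), ([218.7, 182.7], 0.6)]
scene beaker [([406.1, 266.3], 0.58)]
scene carton [([135.5, 179.8], 0.7)]
top heater [([284.8, 212.8], 0.72)]
top probe [([152.7, 212.2], 0.52), ([181.6, 215.4], 0.46)]
top probe_grip [([173.1, 210.8], 0.64), ([144.5, 212.6], 0.41)]
top stand_hole [([179.0, 213.7], 0.62)]
top well_1 [([284.0, 209.1], 0.91), ([313.6, 203.7], 0.87), ([298.4, 207.1], 0.73)]
top bottle [([192.3, 156.6], 0.8), ([171.0, 212.3], 0.25)]
top beaker [([145.6, 150.7], 0.77)]
top carton [([360.6, 227.4], 0.97)]
```

View pics/scene0.png

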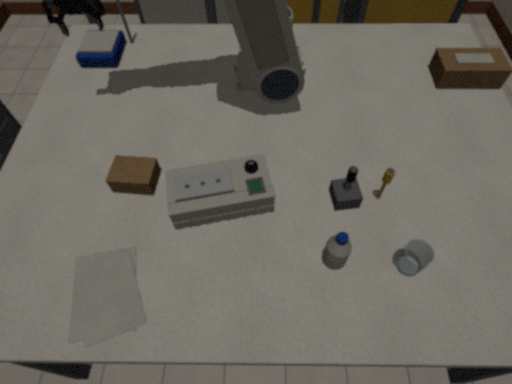

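View pics/top0.png

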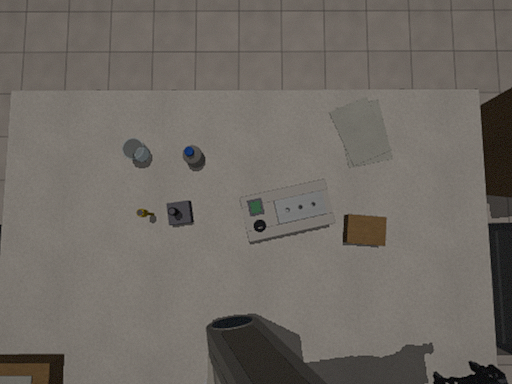

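```bash
python3 - <<'E'
import cv2
t=cv2.imread("pics/top0.png"); s=cv2.imread("pics/scene0.png")
cv2.imwrite("pics/crop_a.png",cv2.resize(t[130:250,120:400],None,fx=2.8,fy=2.8,interpolation=cv2.INTER_CUBIC))
cv2.imwrite("pics/crop_b.png",cv2.resize(s[140:290,150:430],None,fx=2.8,fy=2.8,interpolation=cv2.INTER_CUBIC))
E
```

```text
(no output)
```

View pics/crop_a.png

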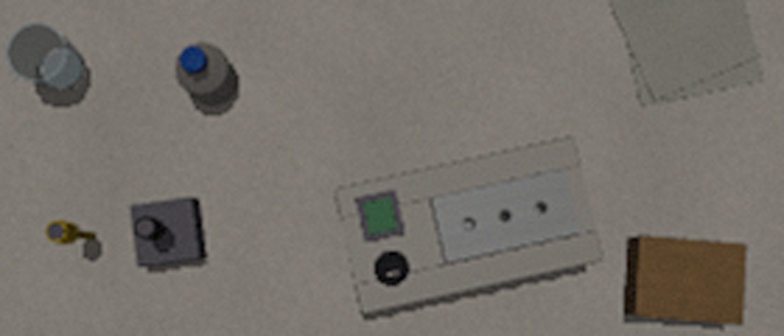

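View pics/crop_b.png

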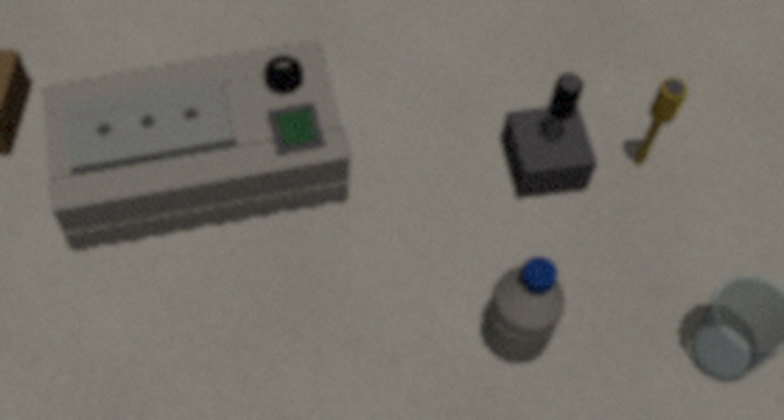

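The black probe in the grey stand is at top (173,211) and scene (352,177). A yellow look-alike stands free at top (144,213) and scene (386,178). The task's probe is the black-handled one in the stand, and the crops confirm it. The wells are at top (284,209), (298,207) and (313,204). The knob is at top (260,226), so well_1 is (284,209).

```bash
cat > h.py <<'E'
import numpy as np,cv2,pickle
def ray(p,uv,z):
    R,_=cv2.Rodrigues(np.array(p["rvec"],float)); t=np.array(p["tvec"],float).ravel()
    d=R.T@np.linalg.inv(p["camera_matrix"])@np.array([uv[0],uv[1],1.]); c=-R.T@t
    return c+d*(z-c[2])/d[2]
def tri(obs):
    A=np.zeros((3,3));b=np.zeros(3)
    for p,uv in obs:
        R,_=cv2.Rodrigues(np.array(p["rvec"],float)); t=np.array(p["tvec"],float).ravel()
        d=R.T@np.linalg.inv(p["camera_matrix"])@np.array([uv[0],uv[1],1.]);d/=np.linalg.norm(d);c=-R.T@t
        M=np.eye(3)-np.outer(d,d);A+=M;b+=M@c
    return np.linalg.solve(A,b)
def depthpts(p):
    R,_=cv2.Rodrigues(np.array(p["rvec"],float)); t=np.array(p["tvec"],float).ravel()
    K=p["camera_matrix"];z=p["z_map"];v,u=np.mgrid[:z.shape[0],:z.shape[1]]
    X=np.stack([(u-K[0,2])/K[0,0]*z,(v-K[1,2])/K[1,1]*z,z],-1)
    return (X-t)@R
E
python3 - <<'E'
from h import *
P={n:pickle.load(open(f"pics/{n}0.pkl","rb")) for n in("scene","top")}
np.set_printoptions(precision=1,suppress=True)
for n,p in P.items(): print(n,p["camera_matrix"][0,0],ray(p,(256,192),0), -cv2.Rodrigues(p["rvec"])[0].T@p["tvec"])
for nm,z,a,b in [("w1",95,(217.2,180.8),(284,209.1)),("w2",95,(200,182.4),(298.4,207.1)),("w3",95,(185.8,183.6),(313.6,203.7)),("grip",116,(352.5,176.9),(173.1,210.8)),("hole",50,(350.3,185.9),(179,213.7)),("bottle",0,(331,257.5),(192.3,156.6)),("beaker",0,(406,266),(145.6,150.7)),("carton",0,(135.5,179.8),(360.6,227.4)),("yellow",116,(386.4,178.1),(144.5,212.6))]:
    print(nm,ray(P["scene"],a,z),ray(P["top"],b,z))
for n,p in P.items():
    X=depthpts(p); h=X[...,2]; 
    roi=(abs(X[...,0]-500)<400)&(abs(X[...,1])<450)&(p["z_map"]>0)
    for lo,hi in[(90,97),(40,55),(125,145)]:
        m=roi&(h>lo)&(h<hi); q=X[m]; 
        print(n,lo,m.sum(), [c for c in q[:0]])
        nl,l,s,c=cv2.connectedComponentsWithStats(m.astype(np.uint8))
        for i in range(1,nl):
            if s[i,4]>4: print("  ",s[i,4],c[i],X[l==i].mean(0))
E
```

```text
scene 365.77318454933794 [533. -38.   0.] [1092.3   -9.2  870.6]
top 352.0086767167058 [620.5 -39.8   0. ] [ 498.1  -52.1 1160.2]
w1 [ 560.4 -135.4   95. ] [ 558.1 -125.5   95. ]
w2 [ 565.6 -179.3   95. ] [ 564.1 -169.2   95. ]
w3 [ 569.6 -215.4   95. ] [ 574.2 -215.4   95. ]
grip [561.  207.4 116. ] [553. 205. 116.]
hole [544.1 216.8  50. ] [547.3 202.5  50. ]
bottle [729.  155.8   0. ] [740.4 173.2   0. ]
beaker [750.1 340.5   0. ] [760.9 330.    0. ]
carton [ 493.1 -388.6    0. ] [ 502.6 -382.8    0. ]
yellow [564.1 291.6 116. ] [547.9 289.7 116. ]
scene 90 1593 []
   72 [278.1  94.3] [238.9  25.6  93.6]
   7 [251.1 161.1] [497.1 -49.7  96. ]
   53 [250.9 168.6] [520.9 -49.6  94.7]
   1292 [201.6 184. ] [ 569.8 -174.6   94.5]
   20 [385.2 180.9] [557.5 296.   93.7]
   98 [337.4 247.3] [742.8 155.1  93.4]
   5 [425.  241.2] [725.  359.9  91.5]
   6 [433.5 257. ] [763.8 370.3  91. ]
   6 [422.  265.3] [783.8 340.1  90.5]
scene 40 1292 []
   189 [135.  181.4] [ 530.7 -368.2   47.3]
   576 [345.5 191.1] [560.1 202.4  49. ]
   11 [381.  189.4] [553.8 297.7  48.7]
   277 [220.8 212.8] [
[... 420 characters left out ...]
124.  153.5] [731.5 366.   92.4]
   46 [191.3 157.4] [718.4 158.1  93.7]
   7 [137.6 156.7] [721.4 324.   91.8]
   673 [300.2 206.3] [ 566.4 -174.7   95.1]
   5 [146.8 214. ] [544.8 290.3  92.5]
   6 [262.8 222.2] [518.9 -61.2  96.4]
   5 [248. 316.] [243.7 -16.4  93.3]
   5 [224. 319.] [235.4  54.1  93.7]
top 40 562 []
   45 [132.3 147.1] [762.  357.4  47.7]
   26 [144.6 154.8] [736.7 316.8  48.5]
   19 [199.2 161.9] [713.1 141.8  46.5]
   422 [179.9 211.9] [552.8 199.6  50.8]
   33 [346.6 227.5] [ 502.4 -325.2   47.1]
top 125 271 []
   70 [189.  150.1] [732.8 157.8 131. ]
   58 [172.2 210.5] [552.8 202.3 137.4]
   47 [140.4 211.8] [549.8 297.8 128.2]
   93 [231.7 321.7] [238.1  28.1 135.3]
```

```bash
python3 -m pendant '[[[0,0,-0.144],[0,0,0],0],[[0,0,-0.144],[0,0,0],0],[[0,0,-0.144],[0,0,0],0],[[0,0,-0.144],[0,0,0],0],[[0,0,-0.144],[0,0,0],0],[[0,0,-0.144],[0,0,0],0],[[0,0,-0.144],[0,0,0],0],[[0,0,-0.144],[0,0,0],0],[[0,0,-0.144],[0,0,0],0],[[0,0,0],[0,0,0],0]]'
```

```text
time_s: 1.9
eef_pos: [149.8, -529.2, 231.3]
orientation: [-0.0, 0.706, 0.708, -0.0]
ft_force: [-0.9, 0.3, -0.2]
finger_gap: 85.6
```

```bash
python3 -m pendant '[[[0,0,0],[2.2,2.6,0],0],[[0,0,0],[2.2,2.6,0],0],[[0,0,0],[2.2,2.6,0],0],[[0,0,0],[2.2,2.6,0],0],[[0,0,0],[2.2,2.6,0],0],[[0,0,0],[2.2,2.6,0],0],[[0,0,0],[2.2,2.6,0],0],[[0,0,0],[2.2,2.6,0],0],[[0,0,0],[2.2,2.6,0],0],[[0,0,0],[2.2,2.6,0],0],[[0,0,0],[2.2,2.6,0],0],[[0,0,0],[2.2,2.6,0],0],[[0,0,0],[2.2,2.6,0],0],[[0,0,0],[2.2,2.6,0],0],[[0,0,0],[2.2,2.6,0],0],[[0,0,0],[2.2,2.6,0],0],[[0,0,0],[0,0,0],0],[[0,0,0],[0,0,0],0]]'; python3 - <<'E'
from bench import *
from h import *
s=get_state();print(s["qpos"],s["eef_pos"],s["orientation"])
p=read_camera("wrist");pickle.dump(p,open("pics/w1.pkl","wb"))
cv2.imwrite("pics/w1.png",p["frame"][:,:,::-1])
R=cv2.Rodrigues(p["rvec"])[0];print(R,-R.T@p["tvec"],p["camera_matrix"])
for t in["well_1","heater"]:
  for d in place_of(t,p): print(t,d["uv"],d["conf"],ray(p,d["uv"],95))
E
```

```text
time_s: 3.7
eef_pos: [565.7, -176.2, 230.9]
orientation: [-0.0, 0.707, 0.707, -0.0]
ft_force: [-0.2, -0.0, -0.1]
finger_gap: 85.5
[-4.43515019e-01  3.32678049e-01  1.26513624e-01  1.36532942e+00
 -1.62814457e-04  1.12795304e+00] [ 565.66636587 -176.23609974  230.88549945] [-3.01218721e-04  7.07344168e-01  7.06869224e-01 -1.93723233e-04]
[[ 9.99999910e-01 -1.18650210e-06  4.23570505e-04]
 [-1.12976052e-04 -9.64516839e-01  2.64021313e-01]
 [ 4.08227623e-04 -2.64021337e-01 -9.64516753e-01]] [ 566.88109171 -109.18582779  373.31261827] [[271.78391701   0.         257.00327718]
 [  0.         271.78391701 189.54071302]
 [  0.           0.           1.        ]]
well_1 [249.3, 139.3] 0.97 [ 559.21442818 -132.73027849   95.        ]
well_1 [257.0, 178.5] 0.85 [ 566.99545951 -173.35010911   95.        ]
well_1 [267.1, 211.1] 0.65 [ 577.95660397 -209.62940512   95.        ]
heater [245.2, 132.5] 0.65 [ 555.14852108 -125.99271981   95.        ]
```

View image.

View pics/w1.png

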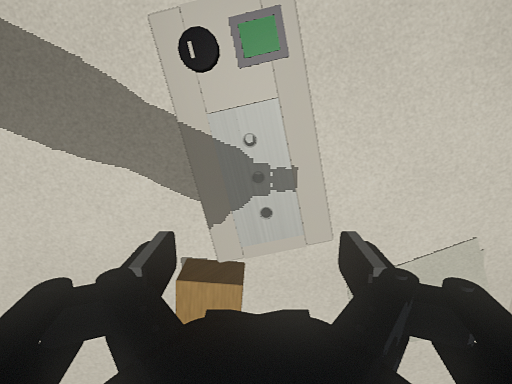

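```bash
python3 - <<'E'
from h import *
p=pickle.load(open("pics/w1.pkl","rb"))
f=p["frame"][:,:,::-1]
cv2.imwrite("pics/w1c.png",cv2.resize(f[120:230,200:320],None,fx=5,fy=5,interpolation=cv2.INTER_CUBIC))
g=cv2.cvtColor(f,cv2.COLOR_BGR2GRAY).astype(float)
for c in[(249.3,139.3),(257,178.5),(267.1,211.1)]:
    u0,v0=int(c[0]),int(c[1]); w=14
    a=g[v0-w:v0+w+1,u0-w:u0+w+1]; med=np.median(a); m=(a<med-25)
    v,u=np.nonzero(m); 
    uc=(u0-w+u.mean(),v0-w+v.mean()); print(med,a.min(),m.sum(),np.round(uc,1),ray(p,uc,95))
E
```

```text
180.0 72.0 151 [246.3 143.6] [ 556.10900016 -137.05209548   95.        ]
104.0 79.0 0 [nan nan] [nan nan nan]
173.0 77.0 117 [265.9 212.3] [ 576.6545368  -211.05941396   95.        ]<stdin>:10: RuntimeWarning: Mean of empty slice.
  ret = ret.dtype.type(ret / rcount)
```

View pics/w1c.png

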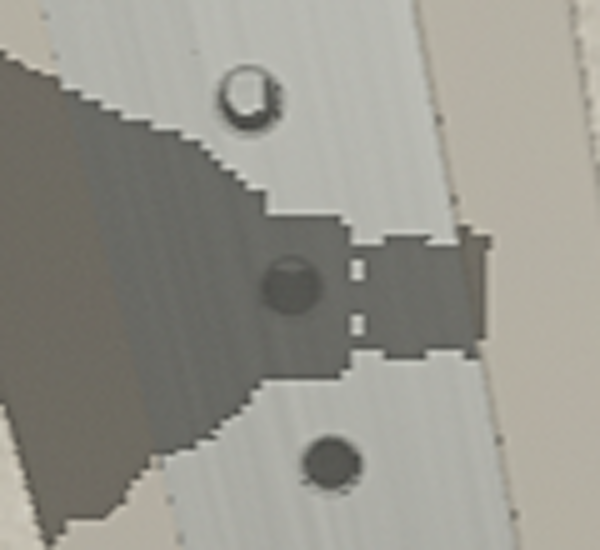

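```bash
python3 -m pendant '[[[0,0,0],[3.8,-0.12,0],0],[[0,0,0],[3.8,-0.12,0],0],[[0,0,0],[3.8,-0.12,0],0],[[0,0,0],[3.8,-0.12,0],0],[[0,0,0],[3.8,-0.12,0],0],[[0,0,0],[3.8,-0.12,0],0],[[0,0,0],[3.8,-0.12,0],0],[[0,0,0],[3.8,-0.12,0],0],[[0,0,0],[3.8,-0.12,0],0],[[0,0,0],[3.8,-0.12,0],0],[[0,0,0],[0,0,0],0],[[0,0,0],[0,0,0],0]]'; python3 - <<'E'
from bench import *
from h import *
np.set_printoptions(precision=2,suppress=True)
q=pickle.load(open("pics/w1.pkl","rb"))
W=[ray(q,c,95) for c in[(249.6,139.4),(257.8,176.8),(265.8,212.0)]];print(W,np.linalg.norm(W[0]-W[1]),np.linalg.norm(W[2]-W[1]))
s=get_state();print(s["qpos"],s["eef_pos"],s["orientation"])
p=read_camera("wrist");pickle.dump(p,open("pics/w2.pkl","wb"))
cv2.imwrite("pics/w2.png",p["frame"][:,:,::-1])
for t,z in[("probe_grip",116),("stand_hole",50),("probe_tip",10)]:
  for d in place_of(t,p): print(t,d["uv"],d["conf"],ray(p,d["uv"],z))
X=depthpts(p);h=X[...,2]
for lo,hi in((133,141),(48,52)):
    m=(h>lo)&(h<hi)&(p["z_map"]>0)
    nl,l,st,c=cv2.connectedComponentsWithStats(m.astype(np.uint8))
    for i in range(1,nl):
        if st[i,4]>30: print(lo,st[i],c[i],X[l==i].mean(0),X[l==i].min(0),X[l==i].max(0))
E
```

```text
time_s: 5.05
eef_pos: [552.8, 203.0, 231.4]
orientation: [0.0, 0.707, 0.707, -0.0]
ft_force: [0.0, -0.3, -0.2]
finger_gap: 85.1
[array([ 559.52, -132.83,   95.  ]), array([ 567.83, -171.52,   95.  ]), array([ 576.55, -210.67,   95.  ])] 39.57672524057182 40.10202494636159
[ 0.21  0.33  0.12  1.36 -0.    1.78] [552.83 203.05 231.39] [ 0.    0.71  0.71 -0.  ]
probe_grip [252.7, 78.9] 0.66 [550.3  300.98 116.  ]
probe_grip [258.5, 182.6] 0.59 [555.72 206.51 116.  ]
stand_hole [255.1, 168.8] 0.7 [552.04 207.41  50.  ]
133 [245 175  26  26 509] [257.4  187.17] [554.59 207.46 137.15] [543.33 195.11 133.02] [566.05 218.39 139.28]
48 [442  16  27  53 173] [460.07  37.46] [771.83 350.46  50.03] [748.18 320.16  48.  ] [780.65 371.08  51.98]
48 [410  23  13  28  34] [413.91  37.06] [722.23 350.93  49.92] [720.09 338.02  48.01] [727.89 363.92  51.98]
48 [410  52  14  23  45] [414.36  62.56] [726.59 325.84  50.02] [720.83 314.38  48.02] [738.47 336.8   51.99]
48 [ 224  137   66   64 2596] [257.49 164.63] [554.92 212.17  49.82] [515.22 167.53  48.01] [594.1  245.38  51.95]
48 [376 181  30  32  71] [385.52 192.69] [713.69 177.42  49.96] [704.28 152.21  48.02] [735.52 192.56  51.96]
48 [248 305  42   9  83] [269.7  308.98] [572.45   7.47  50.01] [541.91   1.07  48.06] [599.63  13.68  51.96]
```

View pics/w2.png

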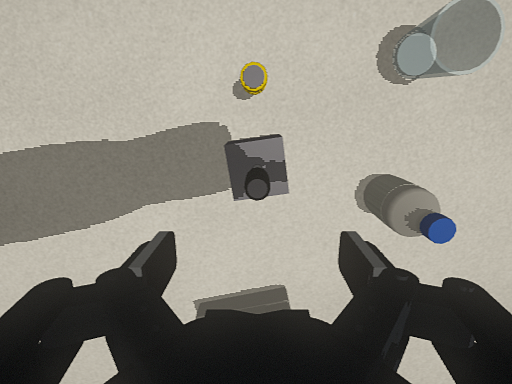

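```bash
python3 -m pendant '[[[0,0,0],[0.19,0.09,1.5],0],[[0,0,0],[0.19,0.09,2],0],[[0,0,0],[0,0,2],0],[[0,0,0],[0,0,1.5],0],[[0,0,0],[0,0,0],0],[[0,0,0],[0,0,0],0]]'; python3 - <<'E'
from bench import *
from h import *
np.set_printoptions(precision=2,suppress=True)
p=read_camera("wrist");pickle.dump(p,open("pics/w3.pkl","wb"))
s=get_state();print(s["eef_pos"])
cv2.imwrite("pics/w3.png",p["frame"][:,:,::-1])
X=depthpts(p);h=X[...,2]
for lo,hi in((134,140),(48,52)):
    m=(h>lo)&(h<hi)&(p["z_map"]>0)
    nl,l,st,c=cv2.connectedComponentsWithStats(m.astype(np.uint8))
    for i in range(1,nl):
        if st[i,4]>300: print(lo,st[i],c[i],X[l==i].mean(0),X[l==i].min(0),X[l==i].max(0))
E
```

```text
time_s: 5.85
eef_pos: [555.1, 206.2, 161.8]
orientation: [0.0, 0.707, 0.707, 0.0]
ft_force: [-0.7, -0.1, 0.8]
finger_gap: 85.1
[555.32 206.49 162.24]
134 [236 202  36  35 938] [254.   218.67] [554.42 207.69 137.15] [542.41 195.11 134.03] [565.77 218.64 139.25]
48 [ 213  146   82   79 3993] [255.35 179.66] [554.92 213.13  49.81] [514.93 167.15  48.02] [593.48 245.7   51.9 ]
```

View pics/w3.png

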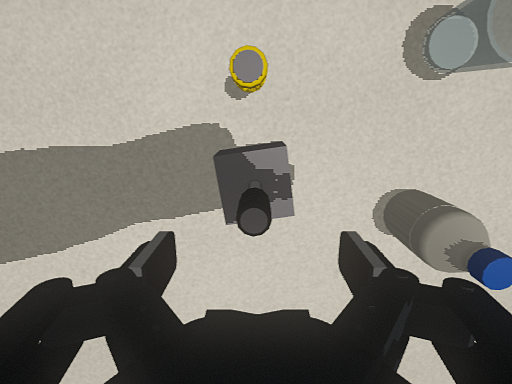

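```bash
python3 -m pendant '[[[0,0,0],[0.05,-0.05,1.5],0],[[0,0,0],[0,-0.05,2],0],[[0,0,0],[0,0,2],0],[[0,0,0],[0,0,1],0],[[0,0,0],[0,0,0],0],[[0,0,0],[0,0,0],0.5],[[0,0,0],[0,0,0],1],[[0,0,0],[0,0,0],1],[[0,0,0],[0,0,0],1],[[0,0,0],[0,0,0],1],[[0,0,0],[0,0,0],1],[[0,0,0],[0,0,0],1],[[0,0,0],[0,0,0],1],[[0,0,0],[0,0,0],1]]' 60
```

```text
time_s: 7.3
eef_pos: [554.0, 207.5, 96.4]
orientation: [0.0, 0.707, 0.707, 0.0]
ft_force: [1.5, -0.5, 1.5]
finger_gap: 22.8
```

```bash
python3 -m pendant '[[[0,0,0],[0,0,0],1],[[0,0,0],[0,0,0],1],[[0,0,0],[0,0,-0.2],1],[[0,0,0],[0,0,-1],1],[[0,0,0],[0,0,-1],1],[[0,0,0],[0,0,-2],1],[[0,0,0],[0,0,-2],1],[[0,0,0],[0,0,-2],1],[[0,0,0],[0,0,-2],1],[[0,0,0],[0,0,-1],1],[[0,0,0],[0,0,0],1],[[0,0,0],[0,0,0],1]]'; python3 - <<'E'
from bench import *
from h import *
p=read_camera("wrist");pickle.dump(p,open("pics/w4.pkl","wb"))
s=get_state();print(s["eef_pos"],s["ft_force"],s["finger_gap"])
cv2.imwrite("pics/w4.png",p["frame"][:,:,::-1])
E
```

```text
time_s: 8.5
eef_pos: [553.6, 207.4, 207.8]
orientation: [-0.0, 0.707, 0.707, -0.0]
ft_force: [-0.0, -0.2, -1.7]
finger_gap: 22.7
[553.44283206 207.41319191 207.34403644] [-0.11274743  0.42549716 -0.84337731] 22.838022554002485
```

View pics/w4.png

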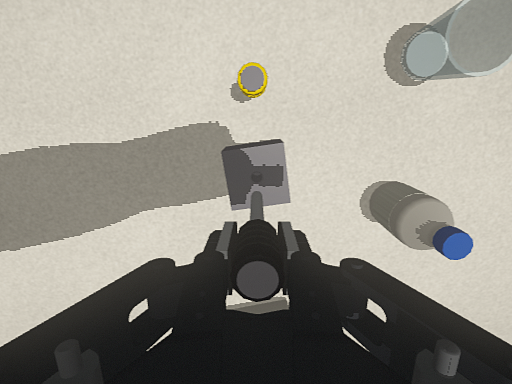

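```bash
python3 -m pendant '[[[0,0,0],[-1.5,0,0],1],[[0,0,0],[-3,0.06,0],1],[[0,0,0],[-3,0.06,0],1],[[0,0,0],[-3.5,0.06,0],1],[[0,0,0],[-3.5,0.06,0],1],[[0,0,0],[-3.5,0.06,0],1],[[0,0,0],[-3.5,0.06,0],1],[[0,0,0],[-3.5,0.06,0],1],[[0,0,0],[-3.5,0.06,0],1],[[0,0,0],[-3.0,0.06,0],1],[[0,0,0],[-1.5,0.06,0],1],[[0,0,0],[-1,0,0],1],[[0,0,0],[0,0,0],1],[[0,0,0],[0,0,0],1],[[0,0,0],[0,0,0],1]]'; python3 - <<'E'
from bench import *
from h import *
np.set_printoptions(precision=2,suppress=True)
p=read_camera("wrist");pickle.dump(p,open("pics/w5.pkl","wb"))
s=get_state();print(s["eef_pos"],s["ft_force"],s["finger_gap"])
f=p["frame"][:,:,::-1].copy()
cv2.imwrite("pics/w5.png",f)
cv2.imwrite("pics/w5c.png",cv2.resize(f[130:230,200:320],None,fx=6,fy=6,interpolation=cv2.INTER_CUBIC))
R=cv2.Rodrigues(p["rvec"])[0];print(-R.T@p["tvec"])
e=s["eef_pos"]
for z in (e[2]-86.4,):
  print(cv2.projectPoints(np.array([[e[0],e[1],z]]),p["rvec"],p["tvec"],p["camera_matrix"],None)[0])
for t,z in[("well_1",95),("probe_tip",e[2]-86.4)]:
  for d in place_of(t,p): print(t,d["uv"],d["conf"],ray(p,d["uv"],z))
E
```

```text
time_s: 10.05
eef_pos: [560.2, -131.4, 208.3]
orientation: [-0.0, 0.706, 0.708, 0.0]
ft_force: [-0.7, 0.9, -0.9]
finger_gap: 22.6
[ 560.21 -131.43  208.4 ] [ 0.71  0.66 -2.11] 22.519279356932284
[561.08 -64.37 350.76]
[[[255.49 194.46]]]
well_1 [255.5, 188.6] 0.72 [ 560.11 -133.39   95.  ]
well_1 [261.7, 227.9] 0.6 [ 566.46 -174.69   95.  ]
probe_tip [256.9, 196.7] 0.75 [ 561.45 -133.48  122.  ]
```

View pics/w5c.png

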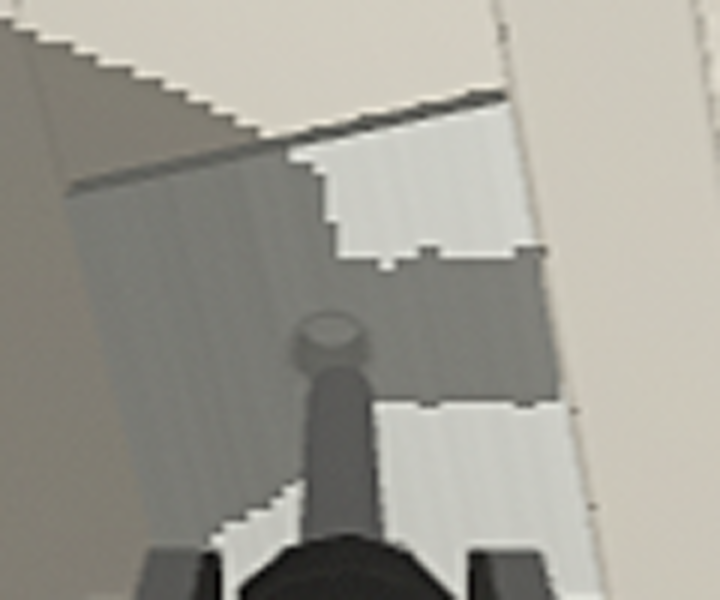

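```bash
python3 -m pendant '[[[0,0,0],[0,-0.15,0.8],1],[[0,0,0],[0,0,0.8],1],[[0,0,0],[0,0,0.5],1],[[0,0,0],[0,0,0],1],[[0,0,0],[0,0,0],1]]'; cat > look.py <<'E'
import sys
from bench import *
from h import *
np.set_printoptions(precision=2,suppress=True)
n=sys.argv[1]
ss=[]
p=read_camera("wrist");s=get_state();ss.append(s["eef_pos"])
pickle.dump((p,s),open(f"pics/{n}.pkl","wb"))
f=p["frame"][:,:,::-1].copy()
e=s["eef_pos"];print(s["time_s"],e,s["ft_force"],s["finger_gap"],s["orientation"])
zt=e[2]-86.4
uv=cv2.projectPoints(np.array([[e[0],e[1],zt]]),p["rvec"],p["tvec"],p["camera_matrix"],None)[0].ravel();print("tip expected",uv)
for t,z in[("well_1",95),("probe_tip",zt)]:
  for d in place_of(t,p): print(t,d["uv"],round(d["conf"],2),ray(p,d["uv"],z))
u0,v0=int(uv[0])-40,int(uv[1])-45
print("crop origin",u0,v0,"x8")
cv2.imwrite(f"pics/{n}c.png",cv2.resize(f[v0:v0+70,u0:u0+90],None,fx=8,fy=8,interpolation=cv2.INTER_CUBIC))
E
python3 look.py w6
```

```text
time_s: 10.7
eef_pos: [558.6, -132.5, 187.1]
orientation: [-0.0, 0.707, 0.707, -0.0]
ft_force: [0.2, 0.1, -1.3]
finger_gap: 22.7
10.75 [ 558.76 -132.6   187.35] [ 0.6   0.02 -1.23] 22.86859166892497 [0.   0.71 0.71 0.  ]
tip expected [255.61 194.56]
well_1 [254.7, 192.1] 0.82 [ 557.92 -132.04   95.  ]
well_1 [268.2, 235.8] 0.71 [ 570.56 -174.65   95.  ]
probe_tip [256.6, 192.7] 0.91 [ 559.63 -130.9   100.95]
crop origin 215 149 x8
```

View pics/w6c.png

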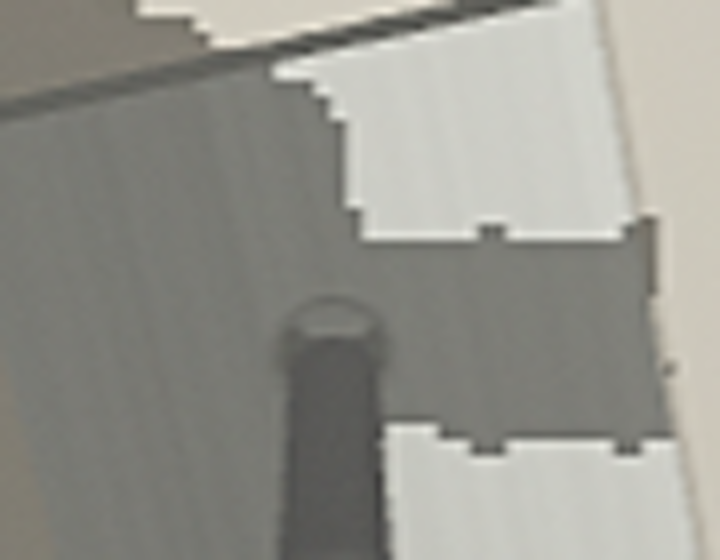

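```bash
python3 - <<'E'
from h import *
p,s=pickle.load(open("pics/w6.pkl","rb"))
for r in (5,4.5):
  for z in(100.5,101.3): print(r,z,ray(p,(256.4,149+335/8-.44),z)-[0,r,0])
print("well", ray(p,(256.2,149+297/8-.44),95)-[0,6,0], ray(p,(256.2,149+297/8-.44),95)-[0,7,0])
print("well left/right",ray(p,(215+279/8-.44,192),95),ray(p,(215+388/8-.44,192),95))
f=p["frame"].astype(int).sum(2)
print(f[192:198,244:270]); print(f[180:196,256])
E
```

```text
5 100.5 [ 559.44755348 -133.96672506  100.5       ]
5 101.3 [ 559.44841799 -133.74494369  101.3       ]
4.5 100.5 [ 559.44755348 -133.46672506  100.5       ]
4.5 101.3 [ 559.44841799 -133.24494369  101.3       ]
well [ 559.25886716 -132.09893864   95.        ] [ 559.25886716 -133.09893864   95.        ]
well left/right [ 553.19653642 -131.95669827   95.        ] [ 565.41637315 -131.93969301   95.        ]
[[359 357 353 355 344 327 300 286 286 269 261 261 261 267 265 262 274 293
  293 323 347 367 365 367 369 360]
 [359 362 354 352 344 318 293 275 265 263 262 264 273 269 268 267 263 277
  292 318 352 366 369 369 364 363]
 [358 359 351 354 342 317 293 270 261 261 266 267 270 268 270 270 263 262
  277 319 353 363 369 369 365 364]
 [354 357 356 353 344 329 301 259 261 262 266 270 270 271 270 269 266 257
  299 336 352 365 369 368 368 365]
 [359 359 356 357 351 345 322 272 259 263 264 267 269 272 268 273 261 247
  310 350 356 361 364 367 368 364]
 [358 359 354 354 351 345 322 268 254 264 264 268 271 268 273 264 266 251
  310 357 362 365 364 368 367 365]]
[366 361 362 355 360 363 306 351 356 359 374 261 261 273 270 270]
```

```bash
python3 -m pendant '[[[0,0,0],[0.02,0,0.3],1],[[0,0,0],[0,0,0.3],1],[[0,0,0],[0,0,0.3],1],[[0,0,0],[0,0,0.2],1],[[0,0,0],[0,0,0],1],[[0,0,0],[0,0,0],1]]'; python3 look.py w7
```

```text
time_s: 11.45
eef_pos: [558.7, -132.3, 176.2]
orientation: [-0.0, 0.707, 0.707, -0.0]
ft_force: [0.4, 0.8, -0.1]
finger_gap: 22.9
11.5 [ 558.71 -132.31  176.33] [-0.05  0.27 -0.76] 22.570510348350147 [0.   0.71 0.71 0.  ]
tip expected [255.48 194.42]
well_1 [264.6, 242.4] 0.66 [ 566.97 -175.87   95.  ]
well_1 [255.6, 193.6] 0.59 [ 558.84 -130.09   95.  ]
probe_tip [256.7, 194.5] 0.83 [ 559.78 -132.38   89.93]
crop origin 215 149 x8
```

View pics/w7c.png

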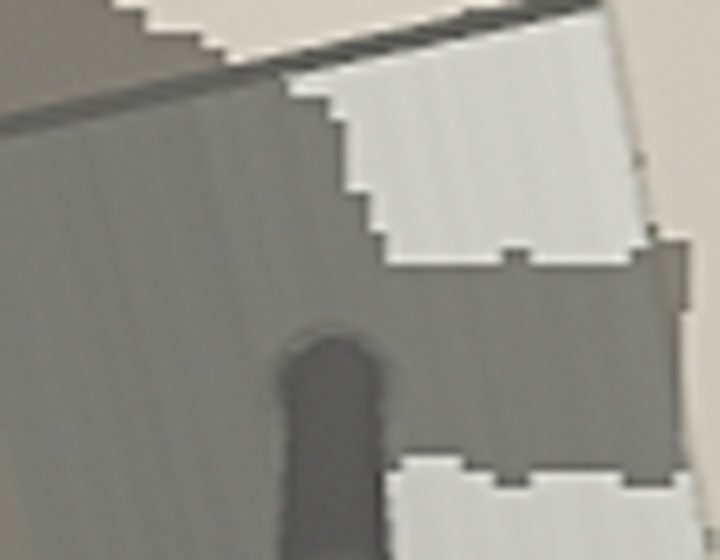

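The probe tip is about 5 mm into well_1, centred at crop (334,370), and the force reading shows no contact. I'll carry on down.

```bash
python3 -m pendant '[[[0,0,0],[0,0,0.3],1],[[0,0,0],[0,0,0.3],1],[[0,0,0],[0,0,0.3],1],[[0,0,0],[0,0,0.3],1],[[0,0,0],[0,0,0.1],1],[[0,0,0],[0,0,0],1]]'; python3 -m pendant '[[[0,0,0],[0,0,0.15],1],[[0,0,0],[0,0,0.15],1],[[0,0,0],[0,0,0],1]]';
```

```text
time_s: 12.2
eef_pos: [558.6, -132.3, 163.0]
orientation: [-0.0, 0.707, 0.707, -0.0]
ft_force: [-0.7, 0.0, -1.9]
finger_gap: 22.5
time_s: 12.5
eef_pos: [558.6, -132.3, 160.1]
orientation: [-0.0, 0.707, 0.707, -0.0]
ft_force: [-0.7, 0.5, -1.4]
finger_gap: 22.5
```

```bash
python3 -m pendant '[[[0,0,0],[0,0,0.2],1],[[0,0,0],[0,0,0.1],1],[[0,0,0],[0,0,0],1]]'
```

```text
time_s: 12.8
eef_pos: [558.6, -132.3, 157.1]
orientation: [-0.0, 0.707, 0.707, -0.0]
ft_force: [0.0, -0.2, -1.0]
finger_gap: 22.6
```

```bash
python3 -m pendant '[[[0,0,0],[0,0,0.2],1],[[0,0,0],[0,0,0.1],1],[[0,0,0],[0,0,0],1]]'
```

```text
time_s: 13.1
eef_pos: [558.8, -132.3, 154.5]
orientation: [0.0, 0.707, 0.707, 0.0]
ft_force: [-1.2, -0.7, 2.4]
finger_gap: 22.4
```

```bash
python3 -m pendant '[[[0,0,0],[0,0,0.1],1],[[0,0,0],[0,0,0],1],[[0,0,0],[0,0,0],1]]'; python3 -m pendant '[[[0,0,0],[0,0,0],1]]'; python3 -m pendant '[[[0,0,0],[0,0,0],1]]'
```

```text
time_s: 13.4
eef_pos: [558.8, -132.3, 153.5]
orientation: [0.0, 0.707, 0.707, 0.0]
ft_force: [-0.9, 0.2, 2.6]
finger_gap: 22.6
time_s: 13.5
eef_pos: [558.8, -132.3, 153.4]
orientation: [0.0, 0.707, 0.707, 0.0]
ft_force: [0.4, -0.6, 3.9]
finger_gap: 22.6
time_s: 13.6
eef_pos: [558.8, -132.3, 153.4]
orientation: [0.0, 0.707, 0.707, 0.0]
ft_force: [0.2, 0.7, 2.4]
finger_gap: 22.9
```

```bash
python3 -m pendant '[[[0,0,0],[0,0,-0.5],1],[[0,0,0],[0,0,-0.8],1],[[0,0,0],[0,0,-1],1],[[0,0,0],[0,0,-0.8],1],[[0,0,0],[0,0,-0.4],1],[[0,0,0],[0,0,0],1],[[0,0,0],[-1,0.22,0],1],[[0,0,0],[-1.5,0.32,0],1],[[0,0,0],[-1.41,0.32,0],1],[[0,0,0],[0,0,0],1],[[0,0,0],[0,0,0],1],[[0,0,0],[0,0,0],1]]'; python3 look.py w8
```

```text
time_s: 14.8
eef_pos: [567.2, -171.5, 188.1]
orientation: [-0.0, 0.707, 0.707, -0.0]
ft_force: [0.1, -0.2, -1.9]
finger_gap: 22.5
14.85 [ 567.18 -171.27  188.18] [ 0.27 -0.7  -0.5 ] 22.452028322822425 [-0.    0.71  0.71 -0.  ]
tip expected [255.49 194.22]
well_1 [245.5, 147.3] 0.85 [ 558.56 -131.15   95.  ]
well_1 [263.8, 231.7] 0.71 [ 574.95 -209.87   95.  ]
probe_tip [257.0, 194.8] 0.62 [ 568.51 -171.8   101.78]
probe_tip [258.7, 194.8] 0.56 [ 570.   -171.8   101.78]
crop origin 215 149 x8
```

View pics/w8c.png

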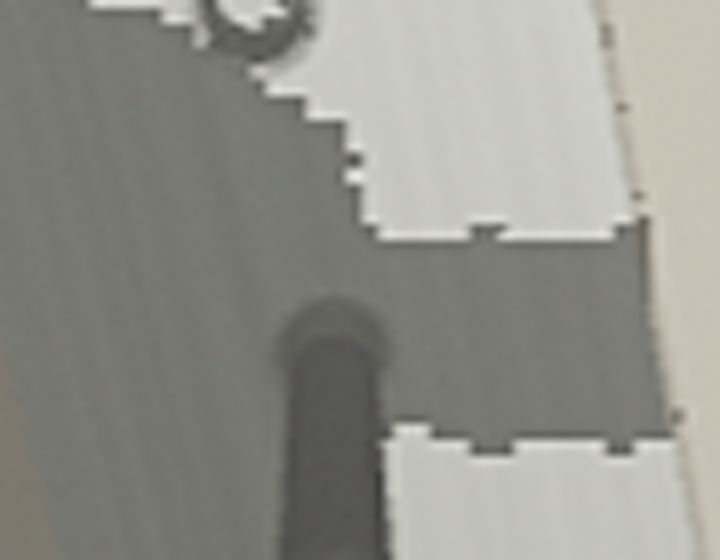

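Over well_2 the ring is at crop (333,345) and the rod tip at (335,340), the same alignment as worked at well_1. Lowering now.

```bash
python3 -m pendant '[[[0,0,0],[0.02,0,0.3],1],[[0,0,0],[0,0,0.3],1],[[0,0,0],[0,0,0.3],1],[[0,0,0],[0,0,0.3],1],[[0,0,0],[0,0,0],1],[[0,0,0],[0,0,0],1]]'
```

```text
time_s: 15.55
eef_pos: [567.3, -171.2, 176.2]
orientation: [-0.0, 0.707, 0.707, -0.0]
ft_force: [-0.4, 0.7, -0.9]
finger_gap: 22.7
```

```bash
python3 -m pendant '[[[0,0,0],[0,0,0.3],1],[[0,0,0],[0,0,0.3],1],[[0,0,0],[0,0,0.3],1],[[0,0,0],[0,0,0.3],1],[[0,0,0],[0,0,0],1]]'
```

```text
time_s: 16.05
eef_pos: [567.1, -171.1, 163.7]
orientation: [-0.0, 0.707, 0.707, -0.0]
ft_force: [0.1, 0.1, -0.5]
finger_gap: 22.7
```

```bash
python3 -m pendant '[[[0,0,0],[0,0,0.2],1],[[0,0,0],[0,0,0.1],1],[[0,0,0],[0,0,0],1]]'
```

```text
time_s: 16.35
eef_pos: [567.3, -171.2, 161.2]
orientation: [-0.0, 0.707, 0.707, -0.0]
ft_force: [-0.4, 0.3, -1.2]
finger_gap: 22.7
```

```bash
python3 -m pendant '[[[0,0,0],[0,0,0.2],1],[[0,0,0],[0,0,0.2],1],[[0,0,0],[0,0,0],1]]'
```

```text
time_s: 16.65
eef_pos: [567.2, -171.1, 156.9]
orientation: [-0.0, 0.707, 0.707, -0.0]
ft_force: [-0.0, -0.2, -0.8]
finger_gap: 22.7
```

```bash
python3 -m pendant '[[[0,0,0],[0,0,0.2],1],[[0,0,0],[0,0,0.2],1],[[0,0,0],[0,0,0],1]]'
```

```text
time_s: 16.95
eef_pos: [567.2, -171.1, 152.9]
orientation: [-0.0, 0.707, 0.707, -0.0]
ft_force: [-0.2, -0.4, -1.2]
finger_gap: 23.0
```

```bash
python3 -m pendant '[[[0,0,0],[0,0,0.2],1],[[0,0,0],[0,0,0.1],1],[[0,0,0],[0,0,0],1]]'
```

```text
time_s: 17.25
eef_pos: [567.3, -171.2, 150.1]
orientation: [-0.0, 0.707, 0.707, -0.0]
ft_force: [-0.5, 0.1, -1.2]
finger_gap: 22.6
```

Depth is about 31 mm with no contact. I'll go on in 2–3 mm steps.

```bash
python3 -m pendant '[[[0,0,0],[0,0,0.2],1],[[0,0,0],[0,0,0.1],1],[[0,0,0],[0,0,0],1]]'
```

```text
time_s: 17.55
eef_pos: [567.2, -171.1, 147.1]
orientation: [-0.0, 0.707, 0.707, -0.0]
ft_force: [-0.0, -0.4, -1.5]
finger_gap: 22.4
```

```bash
python3 -m pendant '[[[0,0,0],[0,0,0.2],1],[[0,0,0],[0,0,0.1],1],[[0,0,0],[0,0,0],1]]'
```

```text
time_s: 17.85
eef_pos: [567.2, -171.2, 144.1]
orientation: [-0.0, 0.707, 0.707, -0.0]
ft_force: [0.0, 0.1, -1.2]
finger_gap: 22.7
```

```bash
python3 -m pendant '[[[0,0,0],[0,0,0.2],1],[[0,0,0],[0,0,0.1],1],[[0,0,0],[0,0,0],1]]'
```

```text
time_s: 18.15
eef_pos: [567.2, -171.2, 141.1]
orientation: [-0.0, 0.707, 0.707, -0.0]
ft_force: [-0.7, 0.3, -1.0]
finger_gap: 22.6
```

```bash
python3 -m pendant '[[[0,0,0],[0,0,0.2],1],[[0,0,0],[0,0,0.0],1],[[0,0,0],[0,0,0],1]]'
```

```text
time_s: 18.45
eef_pos: [567.3, -171.2, 139.2]
orientation: [-0.0, 0.707, 0.707, -0.0]
ft_force: [-0.3, -0.3, -1.2]
finger_gap: 22.8
```

```bash
python3 -m pendant '[[[0,0,0],[0,0,0.2],1],[[0,0,0],[0,0,0],1],[[0,0,0],[0,0,0],1]]'
```

```text
time_s: 18.75
eef_pos: [567.5, -171.3, 137.5]
orientation: [0.0, 0.707, 0.707, 0.0]
ft_force: [1.0, 0.4, 0.1]
finger_gap: 22.8
```

```bash
python3 -m pendant '[[[0,0,0],[0,0,0.2],1],[[0,0,0],[0,0,0.0],1],[[0,0,0],[0,0,0],1]]'
```

```text
time_s: 19.05
eef_pos: [567.4, -171.3, 135.5]
orientation: [0.0, 0.707, 0.707, 0.0]
ft_force: [0.5, 0.6, 3.7]
finger_gap: 22.8
```

```bash
python3 -m pendant '[[[0,0,0],[0,0,0],1]]'; python3 -m pendant '[[[0,0,0],[0,0,0],1]]';
```

```text
time_s: 19.15
eef_pos: [567.4, -171.3, 135.5]
orientation: [0.0, 0.707, 0.707, 0.0]
ft_force: [0.7, 0.2, 3.2]
finger_gap: 22.8
time_s: 19.25
eef_pos: [567.4, -171.2, 135.4]
orientation: [0.0, 0.707, 0.707, 0.0]
ft_force: [0.6, -0.2, 4.0]
finger_gap: 22.8
```

Well_2 is about 43 mm deep and well_1 about 25 mm. Next is well_3.

```bash
python3 -m pendant '[[[0,0,0],[0,0,-0.5],1],[[0,0,0],[0,0,-1],1],[[0,0,0],[0,0,-1],1],[[0,0,0],[0,0,-1],1],[[0,0,0],[0,0,-1],1],[[0,0,0],[0,0,-0.8],1],[[0,0,0],[0,0,0],1],[[0,0,0],[-1,0.22,0],1],[[0,0,0],[-1.5,0.32,0],1],[[0,0,0],[-1.43,0.32,0],1],[[0,0,0],[0,0,0],1],[[0,0,0],[0,0,0],1],[[0,0,0],[0,0,0],1]]'; python3 look.py w9
```

```text
time_s: 20.55
eef_pos: [575.8, -210.6, 188.0]
orientation: [-0.0, 0.707, 0.707, -0.0]
ft_force: [1.0, -0.7, -1.2]
finger_gap: 22.7
20.6 [ 575.82 -210.35  188.13] [-0.26  0.69 -1.14] 22.239350750377543 [-0.    0.71  0.71 -0.  ]
tip expected [255.5  194.24]
well_1 [252.0, 192.8] 0.98 [ 572.63 -210.97   95.  ]
well_1 [242.3, 152.2] 0.97 [ 564.37 -174.43   95.  ]
well_1 [236.9, 100.5] 0.58 [ 560.47 -131.87   95.  ]
probe_tip [258.1, 194.0] 0.79 [ 578.1  -210.13  101.73]
crop origin 215 149 x8
```

View pics/w9c.png

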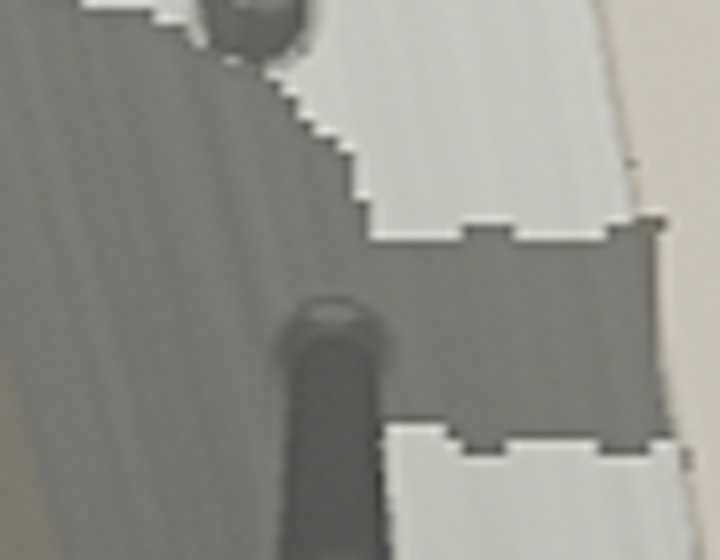

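Well_3 shows the same alignment: ring at crop (334,345), rod at (335,340). Lowering.

```bash
python3 -m pendant '[[[0,0,0],[0.02,0,0.3],1],[[0,0,0],[0,0,0.3],1],[[0,0,0],[0,0,0.3],1],[[0,0,0],[0,0,0.3],1],[[0,0,0],[0,0,0],1],[[0,0,0],[0,0,0],1]]'
```

```text
time_s: 21.3
eef_pos: [575.9, -210.3, 176.2]
orientation: [-0.0, 0.707, 0.707, -0.0]
ft_force: [0.1, -0.4, -1.0]
finger_gap: 22.7
```

```bash
python3 -m pendant '[[[0,0,0],[0,0,0.3],1],[[0,0,0],[0,0,0.3],1],[[0,0,0],[0,0,0.3],1],[[0,0,0],[0,0,0.2],1],[[0,0,0],[0,0,0],1]]'
```

```text
time_s: 21.8
eef_pos: [575.8, -210.2, 164.9]
orientation: [-0.0, 0.707, 0.707, -0.0]
ft_force: [0.2, 0.2, -0.8]
finger_gap: 22.7
```

```bash
python3 -m pendant '[[[0,0,0],[0,0,0.2],1],[[0,0,0],[0,0,0.0],1],[[0,0,0],[0,0,0],1]]'
```

```text
time_s: 22.1
eef_pos: [576.0, -210.3, 163.3]
orientation: [0.0, 0.707, 0.707, 0.0]
ft_force: [0.0, 0.6, -0.9]
finger_gap: 22.7
```

```bash
python3 -m pendant '[[[0,0,0],[0,0,0.2],1],[[0,0,0],[0,0,0.0],1],[[0,0,0],[0,0,0],1]]'
```

```text
time_s: 22.4
eef_pos: [575.9, -210.3, 161.2]
orientation: [-0.0, 0.707, 0.707, 0.0]
ft_force: [0.6, -0.0, -0.9]
finger_gap: 22.4
```

```bash
python3 -m pendant '[[[0,0,0],[0,0,0.2],1],[[0,0,0],[0,0,0.1],1],[[0,0,0],[0,0,0],1]]'
```

```text
time_s: 22.7
eef_pos: [575.9, -210.2, 158.0]
orientation: [-0.0, 0.707, 0.707, -0.0]
ft_force: [0.3, -0.2, -0.5]
finger_gap: 22.7
```

```bash
python3 -m pendant '[[[0,0,0],[0,0,0.2],1],[[0,0,0],[0,0,0.1],1],[[0,0,0],[0,0,0],1]]'
```

```text
time_s: 23.0
eef_pos: [575.9, -210.2, 155.1]
orientation: [-0.0, 0.707, 0.707, -0.0]
ft_force: [-0.2, -0.2, -1.4]
finger_gap: 22.9
```

```bash
python3 -m pendant '[[[0,0,0],[0,0,0.2],1],[[0,0,0],[0,0,0.1],1],[[0,0,0],[0,0,0],1]]'
```

```text
time_s: 23.3
eef_pos: [575.9, -210.3, 152.1]
orientation: [-0.0, 0.707, 0.707, -0.0]
ft_force: [-0.6, 1.1, -0.7]
finger_gap: 22.7
```

```bash
python3 -m pendant '[[[0,0,0],[0,0,0.2],1],[[0,0,0],[0,0,0.0],1],[[0,0,0],[0,0,0],1]]'
```

```text
time_s: 23.6
eef_pos: [575.9, -210.3, 150.2]
orientation: [-0.0, 0.707, 0.707, -0.0]
ft_force: [0.8, -0.2, -1.5]
finger_gap: 22.9
```

```bash
python3 -m pendant '[[[0,0,0],[0,0,0.2],1],[[0,0,0],[0,0,0],1],[[0,0,0],[0,0,0],1]]'
```

```text
time_s: 23.9
eef_pos: [575.9, -210.3, 148.2]
orientation: [-0.0, 0.707, 0.707, -0.0]
ft_force: [0.0, 0.1, -1.7]
finger_gap: 22.6
```

```bash
python3 -m pendant '[[[0,0,0],[0,0,0.2],1],[[0,0,0],[0,0,0.0],1],[[0,0,0],[0,0,0],1]]'
```

```text
time_s: 24.2
eef_pos: [576.1, -210.3, 146.5]
orientation: [0.0, 0.707, 0.707, 0.0]
ft_force: [0.9, 0.2, 0.6]
finger_gap: 22.9
```

```bash
python3 -m pendant '[[[0,0,0],[0,0,0.2],1],[[0,0,0],[0,0,0],1],[[0,0,0],[0,0,0],1]]'; python3 -m pendant '[[[0,0,0],[0,0,0],1]]'; python3 -m pendant '[[[0,0,0],[0,0,0],1]]'
```

```text
time_s: 24.5
eef_pos: [576.1, -210.4, 144.5]
orientation: [0.0, 0.707, 0.707, 0.0]
ft_force: [0.3, -0.6, 2.9]
finger_gap: 22.9
time_s: 24.6
eef_pos: [576.1, -210.3, 144.5]
orientation: [0.0, 0.707, 0.707, 0.0]
ft_force: [0.7, -0.5, 3.0]
finger_gap: 23.0
time_s: 24.7
eef_pos: [576.1, -210.3, 144.4]
orientation: [0.0, 0.707, 0.707, 0.0]
ft_force: [0.4, 0.2, 3.9]
finger_gap: 22.6
```

Depths are about 25, 43 and 34 mm, so the middle well_2 is deepest. I'll go back to it.

```bash
python3 -m pendant '[[[0,0,0],[0,0,-0.5],1],[[0,0,0],[0,0,-1],1],[[0,0,0],[0,0,-1],1],[[0,0,0],[0,0,-1],1],[[0,0,0],[0,0,-0.9],1],[[0,0,0],[0,0,0],1],[[0,0,0],[1,-0.22,0],1],[[0,0,0],[1.5,-0.32,0],1],[[0,0,0],[1.39,-0.32,0],1],[[0,0,0],[0,0,0],1],[[0,0,0],[0,0,0],1],[[0,0,0],[0,0,0],1]]'; python3 look.py w10
```

```text
time_s: 25.9
eef_pos: [567.4, -171.3, 188.3]
orientation: [0.0, 0.707, 0.708, 0.0]
ft_force: [-0.3, -0.1, -1.6]
finger_gap: 22.8
25.95 [ 567.42 -171.51  188.27] [ 0.14 -0.02 -1.17] 22.556614997996483 [ 0.    0.71  0.71 -0.  ]
tip expected [255.44 194.6 ]
well_1 [254.8, 195.6] 0.76 [ 566.81 -174.47   95.  ]
well_1 [264.1, 233.1] 0.74 [ 575.56 -211.26   95.  ]
well_1 [246.9, 148.8] 0.68 [ 560.   -132.31   95.  ]
crop origin 215 149 x8
```

View pics/w10c.png

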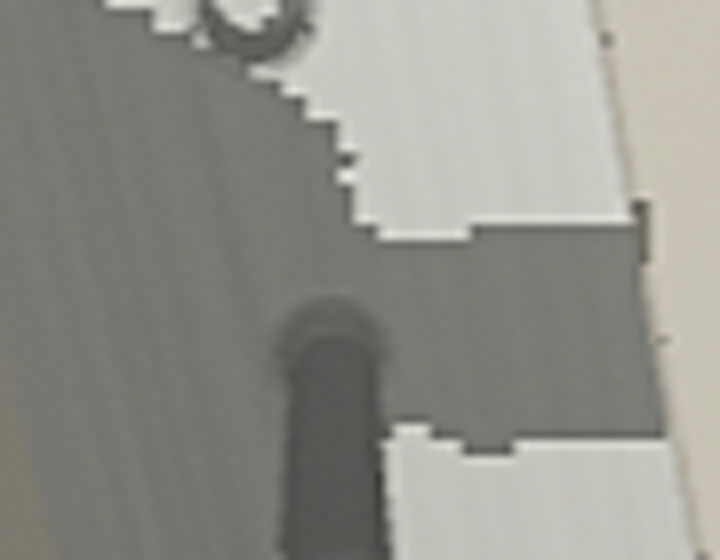

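Over well_2 again: ring at crop (331,345), rod at (335,340), so about 0.3 mm off in x. I'll correct that on the way down.

```bash
python3 -m pendant '[[[0,0,0],[0.02,-0.02,0.3],1],[[0,0,0],[0,0,0.3],1],[[0,0,0],[0,0,0.3],1],[[0,0,0],[0,0,0.3],1],[[0,0,0],[0,0,0],1],[[0,0,0],[0,0,0],1]]'
```

```text
time_s: 26.65
eef_pos: [567.1, -171.2, 176.2]
orientation: [-0.0, 0.707, 0.707, -0.0]
ft_force: [-0.3, -0.2, -1.3]
finger_gap: 22.9
```

```bash
python3 -m pendant '[[[0,0,0],[0,0,0.3],1],[[0,0,0],[0,0,0.4],1],[[0,0,0],[0,0,0.4],1],[[0,0,0],[0,0,0.4],1],[[0,0,0],[0,0,0.4],1],[[0,0,0],[0,0,0.4],1],[[0,0,0],[0,0,0.4],1],[[0,0,0],[0,0,0.4],1],[[0,0,0],[0,0,0.2],1],[[0,0,0],[0,0,0],1],[[0,0,0],[0,0,0],1]]'
```

```text
time_s: 27.75
eef_pos: [567.2, -171.2, 143.4]
orientation: [0.0, 0.707, 0.707, 0.0]
ft_force: [-0.1, 0.8, -0.9]
finger_gap: 22.7
```

```bash
python3 -m pendant '[[[0,0,0],[0,0,0.2],1],[[0,0,0],[0,0,0.1],1],[[0,0,0],[0,0,0],1],[[0,0,0],[0,0,0],1]]'
```

```text
time_s: 28.15
eef_pos: [567.1, -171.2, 140.3]
orientation: [0.0, 0.707, 0.707, 0.0]
ft_force: [-0.1, -0.6, -1.7]
finger_gap: 22.8
```

```bash
python3 -m pendant '[[[0,0,0],[0,0,0.2],1],[[0,0,0],[0,0,0],1],[[0,0,0],[0,0,0],1]]'
```

```text
time_s: 28.45
eef_pos: [567.1, -171.2, 138.2]
orientation: [-0.0, 0.707, 0.707, -0.0]
ft_force: [-0.3, -0.2, -0.4]
finger_gap: 22.6
```

```bash
python3 -m pendant '[[[0,0,0],[0,0,0.1],1],[[0,0,0],[0,0,0],1],[[0,0,0],[0,0,0],1]]'; python3 -m pendant '[[[0,0,0],[0,0,0],1]]'
```

```text
time_s: 28.75
eef_pos: [567.1, -171.2, 137.5]
orientation: [0.0, 0.707, 0.707, 0.0]
ft_force: [-0.6, -0.3, 1.0]
finger_gap: 22.8
time_s: 28.85
eef_pos: [567.2, -171.2, 137.4]
orientation: [0.0, 0.707, 0.707, 0.0]
ft_force: [0.0, 0.3, 1.4]
finger_gap: 22.6
```

The probe is bearing on the floor with about 2.4 N. Letting go.

```bash
python3 -m pendant '[[[0,0,0],[0,0,0],0.7],[[0,0,0],[0,0,0],0.6],[[0,0,0],[0,0,0],0.4],[[0,0,0],[0,0,0],0.2],[[0,0,0],[0,0,0],0],[[0,0,0],[0,0,0],0],[[0,0,0],[0,0,0],0],[[0,0,0],[0,0,0],0],[[0,0,0],[0,0,0],0],[[0,0,0],[0,0,0],0]]'; python3 - <<'E'
from bench import *
from h import *
p=read_camera("wrist");cv2.imwrite("pics/w11.png",p["frame"][:,:,::-1])
E
```

```text
time_s: 29.85
eef_pos: [567.1, -171.2, 137.3]
orientation: [0.0, 0.707, 0.707, 0.0]
ft_force: [-0.5, 0.0, -0.8]
finger_gap: 85.1
```

View pics/w11.png

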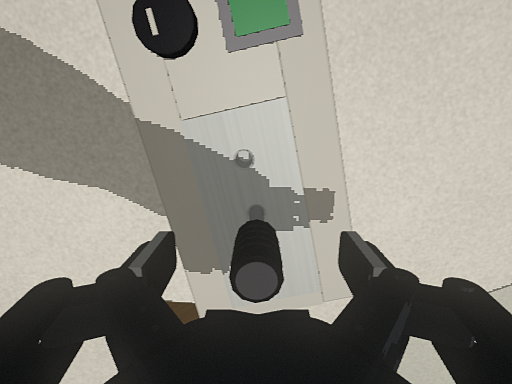

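The probe stands between the open fingers with its handle at (257,280), clear of both. Retreating straight up.

```bash
python3 -m pendant '[[[0,0,0],[0,0,-0.5],0],[[0,0,0],[0,0,-1],0],[[0,0,0],[0,0,-2],0],[[0,0,0],[0,0,-2],0],[[0,0,0],[0,0,-2],0],[[0,0,0],[0,0,-2],0],[[0,0,0],[0,0,-2],0],[[0,0,0],[0,0,-1],0],[[0,0,0],[0,0,0],0],[[0,0,0],[0,0,0],0]]'; python3 - <<'E'
from bench import *
from h import *
np.set_printoptions(precision=2,suppress=True)
for n in("wrist","scene","top"):
    p=read_camera(n);f=p["frame"][:,:,::-1]
    if n=="scene": cv2.imwrite("pics/s12.png",cv2.resize(f[110:290,90:450],None,fx=2.2,fy=2.2,interpolation=cv2.INTER_CUBIC))
    else: cv2.imwrite(f"pics/{n}12.png",f)
    X=depthpts(p);h=X[...,2]
    m=(h>165)&(h<195)&(p["z_map"]>0)&(abs(X[...,0]-567)<30)&(abs(X[...,1]+171)<30)
    if m.sum(): q=X[m]; print(n,m.sum(),q.mean(0),np.median(q[:,2]),q.min(0),q.max(0))
    print([(t,d["uv"],d["conf"]) for t in("bottle","beaker","carton","probe_grip") for d in place_of(t,p)[:2]])
E
```

```text
time_s: 30.9
eef_pos: [567.0, -171.1, 261.8]
orientation: [-0.0, 0.707, 0.707, -0.0]
ft_force: [0.2, -0.1, -0.0]
finger_gap: 85.6
wrist 622 [ 567.89 -170.2   177.15] 178.09576356013625 [ 556.08 -183.51  165.1 ] [ 579.71 -159.86  180.16]
[('bottle', [212.9, 282.9], 0.44), ('carton', [217.2, 282.7], 0.64), ('probe_grip', [259.6, 190.5], 0.58)]
scene 89 [ 571.88 -172.64  175.91] 177.29201478178237 [ 556.42 -184.07  166.06] [ 582.07 -162.09  181.2 ]
[('bottle', [197.6, 170.5], 0.49), ('beaker', [410.6, 264.2], 0.86), ('carton', [134.5, 179.1], 0.61), ('probe_grip', [197.0, 170.3], 0.74), ('probe_grip', [389.3, 178.1], 0.7)]
[('bottle', [193.1, 156.1], 0.72), ('beaker', [144.8, 154.9], 0.77), ('carton', [360.5, 227.3], 0.66), ('probe_grip', [141.5, 212.9], 0.48)]
```

View pics/s12.png

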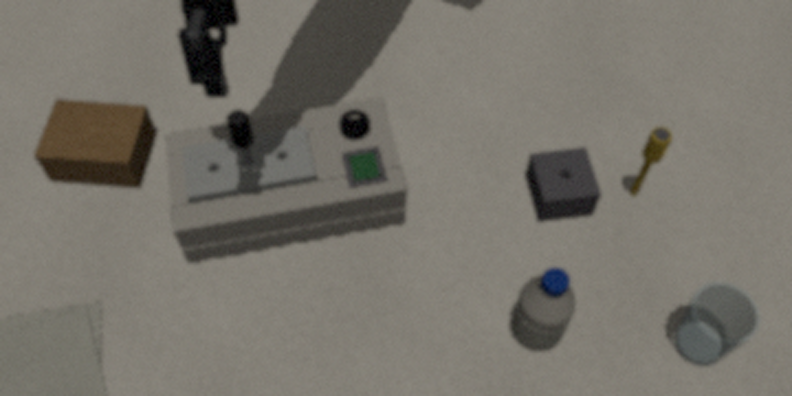

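View pics/wrist12.png

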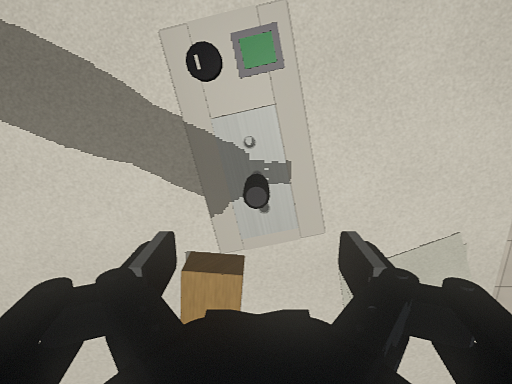

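In the scene picture the probe stands in the middle well, at crop (238,128), with the other two wells free on either side. In the wrist picture its handle is at (256,190). The handle top reads about 178.5 mm, which puts the tip at about 51.5 mm, or 43.5 mm below the block's top. That matches the sounding. The bottle, beaker, carton and yellow look-alike are where they were.

```bash
python3 - <<'E'
from bench import *
print(close_job(), get_state()["time_s"])
E
```

```text
the job is handed in; nothing more can be done
the job is handed in; nothing more can be done
```

The probe is standing in the deepest well, well_2, down on the bottom, and the gripper has let go and moved clear. I sounded the wells in the order you asked for, starting nearest the knob, with the black probe from the stand.

| Well | Usable depth below the block's top (about ±1 mm) |
|---|---|
| well_1 (nearest the knob) | 25 mm |
| well_2 (middle) | 43 mm |
| well_3 (farthest) | 34 mm |

- **Force:** the highest force I read in a well was about 5 N (readings are only taken at the end of each move), and it was about 2.4 N when I let go.
- **Resting depth:** after release the handle's top measured about 178.5 mm above the bench. That puts the tip about 43.5 mm deep, matching the sounding.
- **Bystanders:** the bottle, beaker, carton and yellow look-alike looked unmoved in the last pictures.
- **Time:** the job took about 31 s of the 72 s allowed.
- **Disagreements:** the networks' reports of the wells and tip were up to about 3 mm off. I aligned the tip to each well by eye in enlarged wrist-camera crops instead. In the last pictures they also labelled the probe as a bottle with low confidence.

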